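Index the drilling turntable under the guide bush and hold it

TASK

I am about to drill the last perch block on the drilling jig. Swing the jig's drill-guide arm in over the turntable until it rests against its stop pin; with the guide there, turn the turntable by its wooden hand pegs until the one block that has no hole yet is centred under the guide bush, and finish with the gripper still closed on a hand peg, holding the turntable still for the drill (do not let go at the end). Leave the other things on the bench where they lie.

Things in the scene. Friction and masses are not known exactly. Their poses are not given: they have to be found in the camera images.
- jig: Drilling jig, screwed to the bench (fixed): plywood base board 18 mm thick with a turntable and, at its left side, a steel column (26 mm thick, 165 mm high, at x 0, y 180 mm) with the drill-guide arm; stop pin at x -17.5, y 144 mm, 140 mm high. Origin: on the turntable's axis at bench height; x away from the robot, y to the left. Board edges: x -150, +150, y -150, +220 mm.
- turntable: Plywood disc, 260 mm across, top 46 mm above the bench. Turns without end either way about its upright axis with slight drag (0.04 N m); stays where left. Origin: on the axis, 28 mm above the bench; its x axis points to the block without a hole. Carries four perch blocks and four hand pegs; wing nuts 42 mm from the axis reach 88 mm above the bench.
- blank_top (a point): Middle of the top face of the block without a hole, 72 mm above the bench, 75 mm from the turntable's axis. The four pale wooden blocks, 45 (radial) x 85 x 26 mm, are clamped to the turntable a quarter turn apart; the other three have a 20 mm hole bored through the middle.
- peg0 (a point): Hand peg 45 degrees counter-clockwise (from above) from the undrilled block: upright wooden peg, 18 mm thick, 115 mm from the turntable's axis, from 46 to 106 mm above the bench. This point: on the peg's axis at a good height to grip, 92 mm above the bench. The peg is fixed to the disc, goes round with it, and may turn between the fingers.
- peg1 (a point): The same, on the next hand peg, 135 degrees counter-clockwise from the undrilled block.
- peg2 (a point): The same, on the hand peg 225 degrees counter-clockwise from the undrilled block.
- peg3 (a point): The same, on the hand peg 315 degrees counter-clockwise from the undrilled block.
- drill_arm (a joint): Angle of the drill-guide arm about the column (rad). At 0 it points along the jig's +x; it grows clockwise seen from above, towards the turntable, and ends at 1.571 against the stop pin, pointing along the jig's -y to the turntable's axis. Parked clear of the blocks at 0.35 to 0.75. Light friction (0.08 N m), no spring: stays where left.
- swing_pivot (a point): Point on the column's axis about which the arm swings, 125 mm above the bench.
- swing_knob (a point): Middle of the black knob that stands up on the arm's free end: 26 mm thick, 150 mm from the pivot axis, from 140 to 177 mm above the bench; this point at 158 mm. The arm's bar below it: 24 mm wide, top 134, underside 116 mm above the bench (hand pegs pass below it). With the arm at its stop the knob stands 30 mm from the turntable's axis.
- bush (a point): Centre of the lower mouth of the brass guide bush in the arm (a vertical tube, 22 mm outside, 12 mm bore), 105 mm from the pivot axis, mouth 85 mm above the bench. With the arm at its stop it lies 75 mm from the turntable's axis, on the jig's +y side.
- dowel_16: Beech dowel, 16 mm thick, 140 mm long, lying to the right of the jig. Origin under its middle. Leave it.
- pencil: Flat carpenter pencil, 13 x 159 x 9 mm, lying on the front left edge of the jig's base board (18 mm above the bench). Origin under its middle. Leave it.
- steel_square: Try square, 120 x 177 x 17 mm, lying to the right. Leave it.
- wax: Flat round tin of wax, 67 mm across, 36 mm high, behind the jig to the right. Leave it.
- hole_cutter: Hole saw, 52 mm across, 74 mm high with its shank, to the right. Leave it.
- cork_block: Sanding block, 62 x 110 x 38 mm, at the front to the right. Leave it.
- joiner_hammer: Hammer, 117 x 274 x 29 mm, lying at the left of the jig. Leave it.

How it is judged:
By the outcome, as a careful person would: the job done as asked, in the order asked, and still so for the second after the job is handed in, while the arm keeps its last pose, push and grip.
It also fails if it takes over 64 s, if anything falls off the work surface, if the arm or the gripper's body presses on something with over 40 N, if the wrist force passes 120 N, or if a joint passes its speed limit or range.

ROBOT

A 6-joint arm with a two-finger parallel gripper is mounted at the origin on a cart in front of the work surface, level with it; the furniture and walls round the work are solid. World frame = base frame: x ahead of the robot, y to its left, z up, the work surface at z = 0. Lengths are in m, angles in rad, forces in N, time in s.
With the tool pointing down it reaches from about 0.35 to 0.975 m from the base axis. Payload 17.4 kg.
Tool frame: the origin (TCP) lies on the centre line of the jaws, within the pads' length; the fingertips stand 22 mm ahead of it and the grasp point (between the pads) lies 3 mm ahead of it; z points along the fingers, y is the line along which they close (so a half turn about z gives the same grasp; the last joint's range is limited). The gripper opens to 85 mm and grips with 20 to 120 N. Pads are 22 mm wide; open, the fingers measure 114 mm over their backs; the gripper's body (76 mm by 85 mm) begins 54 mm behind the grasp point. The pads swing forward as they close: fully open they stand 13 mm farther back than shut.
Start: joints at [-1.236, 0.116, 1.442, -0, 1.584, -0.038], TCP at [0.246, -0.629, 0.253] pointing down, gripper open.
Joint ranges: [-2.83, 2.83], [-0.83, 2.19], [0.07, 2.5], [-1.14, 4.28], [0.01, 3], [-2.97, 2.97]. Speed limits (rad/s): [1.89, 1.89, 2.22, 3.14, 3.14, 3.14].

INTERFACE

Orientations are given as a unit quaternion [x, y, z, w].
In Python, from plant import r gives the robot as it stands.
- The arm moves only by the tool arm_command, never from a script. Its arguments are lists of equal length, an entry for each row: "delta_pos": the shift along the tool's x, y, z each as a share of 400 mm, from -1 to 1, a list of three; "delta_rot": the turn, a rotation vector about the tool's x, y, z each as a share of pi rad, from -1 to 1, a list of three. A call has 1 to 20 rows; each row is the pose to reach, as a shift and turn from the pose commanded when the call began, along the tool's axes at that moment, turning the shorter way round; what a row does not reach only later rows make up. A row lasts 1/10 s, in which the tool goes at most 50 mm and 8.59 degrees, less where a joint would pass 70% of its speed; a pose out of reach is approached as far as the arm can. A call with a number of a shift or a turn outside -1 to 1 is refused whole. A call with a gripper value outside its range is refused whole. "jaw" is the opening, from -1 (shut) to 1 (fully open), set as the call begins (left out, the last holds). The fingers move at their own pace and stop on an object; the grip force is fixed at half the most. Time passes only in rows, so rows that repeat a pose let the fingers close. It gives the time, the measured TCP pose, the force, the opening and the grip force at its end, in the units of the state.
- r.get_state(): the state, without advancing time (a new reading comes with each control period).
- r.capture(name): name is "side" or "top"; returns a dict with "color" (384x512x3 uint8, red, green, blue), "range_z" (384x512 float32, m along the optical axis (not along the pixel's ray), 0 where there is no reading), "K" (3x3 intrinsics, pixels), "T" (4x4, takes a point from camera to world coordinates). Camera axes: x right, y down, z forward; pixel columns grow to the right and rows downward; lengths in m; the calibration is good to about 2 mm. A picture is of the moment at which its call begins.
- r.close_job(): hands the job in; it is judged then, once.
The state is a dict: "time_s": time; "joint_pos": joint angles; "dq": joint speeds; "joint_torque": joint torques, N m; "ee_pos": TCP position; "eef_rot": TCP orientation; "wrist_force": force on the tool from outside, world axes, zero at the start; "wrist_torque": the same for the moment, N m; "gripper_width": opening from 0.0 (shut) to 1.0 (fully open); "grasp_force": force on a finger pad.
Only numpy, scipy, OpenCV 4.12 (cv2) and the standard library are available. Lean on these libraries where they do the work, as an engineer would, in place of code of your own. Each camera call takes 0.05 s, during which the arm holds its last target. There are 200 camera calls.

## Working session

There is one attempt and no reset: what is moved stays moved. The work goes in short steps, Python scripts to look and compute and a tool call to move; the robot and the scene stay as the last step left them, time stands still between calls to the robot, and variables do not carry over. Pictures are saved under pics/ and viewed, at most 10 in all, crops included, and the job is handed in when it is done.

Besides the shell and the picture viewer there is one more tool, called after ">>>" by a JSON object that holds its "api" and its "payload", one argument or row to a line. arm_command: Moves the arm, as the interface text tells. Shift numbers are shares of 400 mm and turn numbers shares of pi rad, none past 1 either way. Its arguments: {"type":"object","properties":{"delta_pos":{"type":"array"},"delta_rot":{"type":"array"},"jaw":{"type":"number"}},"required":["delta_pos","delta_rot"]}

```bash
mkdir -p pics; ls; cat > look.py <<'E'
import cv2,sys,pickle
from plant import r
def snap(tag,names=("top","side")):
    out={}
    for n in names:
        c=r.capture(n); out[n]=c
        cv2.imwrite(f"pics/{n}_{tag}.png",c["color"][:,:,::-1])
    pickle.dump(out,open(f"{tag}.pkl","wb"))
    return out
E
python3 - <<'E'
from look import *
o=snap("a")
for n in o: print(n,o[n]["K"],o[n]["T"])
print(r.get_state())
E
```

```text
pics
top [[421.98547144   0.         262.64475662]
 [  0.         421.98547144 191.93990881]
 [  0.           0.           1.        ]] [[-0.02821706 -0.99257953  0.11827796  0.37659119]
 [-0.99950335  0.02967684  0.01059858  0.01538153]
 [-0.01403005 -0.11792016 -0.99292396  1.34030148]
 [ 0.          0.          0.          1.        ]]
side [[444.02765007   0.         266.48222773]
 [  0.         444.02765007 192.3910494 ]
 [  0.           0.           1.        ]] [[-0.99947214 -0.00563491  0.03199514  0.46429014]
 [-0.03123477  0.43752509 -0.89866355  1.15271406]
 [-0.00893479 -0.89918855 -0.43747015  0.66147572]
 [ 0.          0.          0.          1.        ]]
{'time_s': 0.1, 'joint_pos': array([-1.23579538e+00,  1.16423245e-01,  1.44217291e+00, -3.21231767e-05,
        1.58400769e+00, -3.77905690e-02]), 'dq': array([ 0.00068862,  0.00078012, -0.00201293,  0.00027584,  0.00121242,
       -0.00032401]), 'joint_torque': array([ 2.93016819e-03, -7.33664703e+01, -6.33788538e+01, -1.70938711e-05,
        5.23048657e-03, -3.40211614e-05]), 'ee_pos': array([ 0.2457887 , -0.62850583,  0.25266182]), 'eef_rot': array([ 9.82678461e-01,  1.85318071e-01, -9.07416441e-05, -4.97648427e-04]), 'wrist_force': array([0.64738749, 0.43521011, 0.28073201]), 'wrist_torque': array([-0.02956354,  0.02271142, -0.03210659]), 'grasp_force': 0.0, 'gripper_width': 0.9984085790704142}
```

View pics/top_a.png

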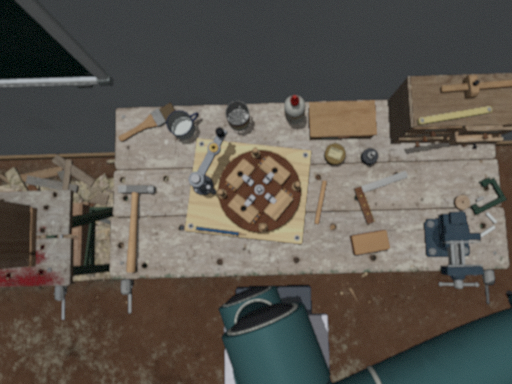

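View pics/side_a.png

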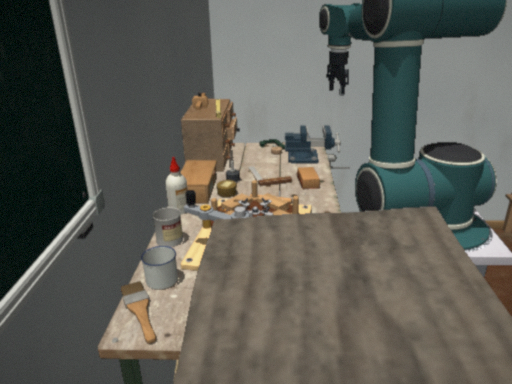

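The top view shows the jig: turntable around (260,190), column near (203,183), and the drill arm running to a knob near (220,132). The side view is half blocked. I'll crop in on the jig.

```bash
python3 - <<'E'
import cv2
i=cv2.imread("pics/top_a.png")[122:248,180:320]
i=cv2.resize(i,None,fx=4.75,fy=4.75,interpolation=cv2.INTER_CUBIC)
cv2.imwrite("pics/crop1.png",cv2.convertScaleAbs(i,alpha=1.5))
E
```

```text
(no output)
```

View pics/crop1.png

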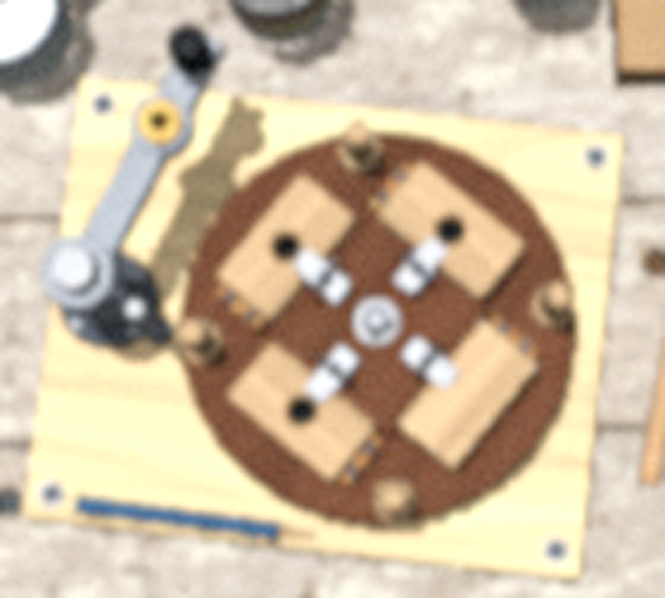

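```bash
cat > geo.py <<'E'
import numpy as np,cv2,pickle
def ray(c,uv,z):
    uv=np.atleast_2d(uv).astype(float)
    d=np.c_[uv,np.ones(len(uv))]@np.linalg.inv(c["K"]).T@c["T"][:3,:3].T
    o=c["T"][:3,3]; return o+d*((z-o[2])/d[:,2])[:,None]
cr=lambda p:(np.array(p,float)+.5)/4.75-.5+np.array([180,122])
E
python3 - <<'E'
from geo import *
c=pickle.load(open("a.pkl","rb"))["top"]
im=c["color"]; hsv=cv2.cvtColor(im,cv2.COLOR_RGB2HSV)
pt=lambda p,z:ray(c,cr(p),z)
pegs=pt([(363,140),(556,297),(395,492),(205,333)],.106); holes=pt([(286,245),(450,228),(300,410)],.072); blank=pt([(468,392)],.072)
print("pegs",pegs[:,:2],"mean",pegs.mean(0)); print("holes",holes[:,:2],"blank",blank[:,:2]); 
nut=pt([(377,320)],.08);print("nut",nut)
print("col",pt([(75,268)],.165),"knob",pt([(190,46)],.177),"bush",pt([(159,120)],.14))
s=pt([(102,103),(597,157),(556,549),(52,493)],.018);print("screws",s[:,:2],s.mean(0))
e=(s[0]-s[3])+(s[1]-s[2]);print("yaw screws",np.degrees(np.arctan2(e[1],e[0])))
roi=np.zeros(im.shape[:2],np.uint8);roi[130:250,180:320]=1
h,sa,v=[hsv[...,k].astype(int) for k in range(3)]
print("board hsv",hsv[215,205],"disc",hsv[186,240],"bench",hsv[200,180])
m=((h>=h[215,205]-4)&(h<=h[215,205]+4)&(sa>60)&(v>150)&(roi>0)).astype(np.uint8)
cn=np.vstack([k for k in cv2.findContours(m,0,1)[0] if cv2.contourArea(k)>30])[:,0]
w=ray(c,cn,.018)[:,:2].astype(np.float32);print("board",cv2.minAreaRect(w))
d=((h<=12)|(h>=170))&(sa>80)&(v<150)&(roi>0)
d=cv2.morphologyEx(d.astype(np.uint8),cv2.MORPH_OPEN,np.ones((2,2)))
cn=max(cv2.findContours(d,0,1)[0],key=cv2.contourArea)
hull=cv2.convexHull(ray(c,cn[:,0],.046)[:,:2].astype(np.float32));print("disc",cv2.minEnclosingCircle(hull),cv2.fitEllipse(hull))
E
```

```text
pegs [[ 0.64681603  0.04481656]
 [ 0.54380333 -0.07236609]
 [ 0.42594508  0.03096841]
 [ 0.52781974  0.1461457 ]] mean [0.53609605 0.03739114 0.106     ]
holes [[ 0.58724698  0.09679507]
 [ 0.59506573 -0.00861829]
 [ 0.48095501  0.0902196 ]] blank [[ 0.48927448 -0.01671348]]
nut [[0.53603953 0.03962925 0.08      ]]
col [[0.56179748 0.21655324 0.165     ]] knob [[0.69150463 0.1446285  0.177     ]] bush [[0.6557404 0.1684779 0.14     ]]
screws [[ 0.69702964  0.22239697]
 [ 0.64956533 -0.10964271]
 [ 0.38917656 -0.07233705]
 [ 0.43531832  0.2583275 ]] [0.54277246 0.07468618 0.018     ]
yaw screws -7.98491388977403
board hsv [ 23  62 185] disc [ 13 111  83] bench [ 14  29 149]
board ((0.5416736006736755, 0.07531891763210297), (0.3679954409599304, 0.29885363578796387), 81.9287109375)
disc ((0.5333938002586365, 0.03798401728272438), 0.12745928764343262) ((0.5329028367996216, 0.03703911602497101), (0.24810278415679932, 0.25193265080451965), 126.12565612792969)
```

```bash
cat > plan.py <<'E'
import numpy as np
from scipy.spatial.transform import Rotation as R
AX=np.array([.537,.0397]); YAW=-8.0; PIV=np.array([.562,.2175])
def down(yaw):
    t=np.radians(yaw)/2; return R.from_quat([np.cos(t),np.sin(t),0,0])
def rel(p0,R0,targets):
    "targets: (x,y,z,yaw) -> rows of delta_pos, delta_rot shares"
    for x,y,z,w in targets:
        d=R0.inv().apply(np.array([x,y,z])-p0)/.4
        v=(R0.inv()*down(w)).as_rotvec()/np.pi
        print("[%.3f,%.3f,%.3f] [%.3f,%.3f,%.3f]"%(*d,*v))
def now():
    from plant import r
    s=r.get_state(); return s["ee_pos"],R.from_quat(s["eef_rot"])
E
python3 - <<'E'
from plan import *; from geo import *
c=pickle.load(open("a.pkl","rb"))["top"]
Z=c["range_z"].astype(float); v,u=np.mgrid[:384,:512]
P=np.stack([u,v,np.ones_like(u)],-1)@np.linalg.inv(c["K"]).T*Z[...,None]
W=P@c["T"][:3,:3].T+c["T"][:3,3]; ok=Z>0
a=np.array([.246,-.629]);b=np.array([.693,.145]);
t=np.clip(((W[...,:2]-a)@(b-a))/((b-a)@(b-a)),0,1)
d=np.linalg.norm(W[...,:2]-(a+t[...,None]*(b-a)),axis=-1)
for k in range(10):
    s=ok&(d<.1)&(t>=k/10)&(t<=(k+1)/10)
    print(k,W[s][:,2].max() if s.any() else None,end=' | ')
s=ok&(np.linalg.norm(W[...,:2]-b,axis=-1)<.12); q=W[s]; print("\nnear knob",q[q[:,2]>.09][np.argsort(-q[q[:,2]>.09][:,2])][:40:4].round(3))
rel(*now(),[(.30,-.55,.32,30),(.693,.145,.30,151),(.693,.145,.22,151)])
E
```

```text
0 0.2952205278233957 | 1 0.5188939530661469 | 2 0.12590404714794978 | 3 0.04588851996449561 | 4 0.046378133022419776 | 5 0.02210318833479641 | 6 0.1034614245007568 | 7 0.11074557278193353 | 8 0.11247629342455667 | 9 0.18231024718525557 | 
near knob [[0.703 0.148 0.182]
 [0.694 0.14  0.18 ]
 [0.689 0.143 0.179]
 [0.689 0.146 0.178]
 [0.69  0.155 0.178]
 [0.693 0.158 0.177]
 [0.696 0.155 0.177]
 [0.699 0.152 0.176]
 [0.702 0.152 0.176]
 [0.687 0.152 0.175]]
[0.198,-0.134,-0.168] [-0.000,-0.000,-0.048]
[1.746,-1.394,-0.117] [-0.000,-0.000,-0.720]
[1.746,-1.394,0.083] [-0.000,-0.000,-0.720]
```

```bash
python3 - <<'E'
from plan import *
p,q=now()
rel(p,q,[(.28,-.57,.31,21.4),(.47,-.24,.31,86)])
rel(np.array([.47,-.24,.31]),down(86),[(.694,.147,.30,151),(.694,.147,.22,151)])
E
```

```text
[0.133,-0.105,-0.143] [-0.000,-0.000,-0.000]
[0.876,-0.701,-0.143] [-0.000,-0.000,-0.359]
[1.004,0.491,0.025] [0.000,0.000,-0.361]
[1.004,0.491,0.225] [0.000,0.000,-0.361]
```

>>> {"api": "arm_command", "payload": {
  "delta_pos": [
    [0.133,-0.105,-0.143],
    [0.133,-0.105,-0.143],
    [0.88,-0.7,-0.143],
    [0.88,-0.7,-0.143],
    [0.88,-0.7,-0.143],
    [0.88,-0.7,-0.143],
    [0.88,-0.7,-0.143],
    [0.88,-0.7,-0.143],
    [0.88,-0.7,-0.143],
    [0.88,-0.7,-0.143],
    [0.88,-0.7,-0.143],
    [0.88,-0.7,-0.143],
    [0.88,-0.7,-0.143],
    [0.88,-0.7,-0.143]
  ],
  "delta_rot": [
    [0,0,0],
    [0,0,0],
    [0,0,-0.36],
    [0,0,-0.36],
    [0,0,-0.36],
    [0,0,-0.36],
    [0,0,-0.36],
    [0,0,-0.36],
    [0,0,-0.36],
    [0,0,-0.36],
    [0,0,-0.36],
    [0,0,-0.36],
    [0,0,-0.36],
    [0,0,-0.36]
  ],
  "jaw": 0.4
}}

```text
time_s: 1.5
ee_pos: [0.4712, -0.2405, 0.3104]
eef_rot: [0.731, 0.682, -0.0, -0.0]
wrist_force: [0.7, 0.0, -0.3]
gripper_width: 0.7
grasp_force: 0.0
```

```bash
python3 - <<'E'
from plan import *
p,q=now();print(p,q.as_quat())
rel(p,q,[(.694,.147,.30,151),(.694,.147,.215,151)])
E
```

```text
[ 0.47123456 -0.24053795  0.31038173] [ 7.31075066e-01  6.82297026e-01 -8.85249008e-05 -9.22266997e-05]
[1.005,0.489,0.026] [-0.000,-0.000,-0.361]
[1.005,0.489,0.238] [-0.000,-0.000,-0.361]
```

>>> {"api": "arm_command", "payload": {
  "delta_pos": [
    [1,0.49,0.026],
    [1,0.49,0.026],
    [1,0.49,0.026],
    [1,0.49,0.026],
    [1,0.49,0.026],
    [1,0.49,0.026],
    [1,0.49,0.026],
    [1,0.49,0.026],
    [1,0.49,0.026],
    [1,0.49,0.026],
    [1,0.49,0.026],
    [1,0.49,0.238],
    [1,0.49,0.238],
    [1,0.49,0.238]
  ],
  "delta_rot": [
    [0,0,-0.36],
    [0,0,-0.36],
    [0,0,-0.36],
    [0,0,-0.36],
    [0,0,-0.36],
    [0,0,-0.36],
    [0,0,-0.36],
    [0,0,-0.36],
    [0,0,-0.36],
    [0,0,-0.36],
    [0,0,-0.36],
    [0,0,-0.36],
    [0,0,-0.36],
    [0,0,-0.36]
  ]
}}

```text
time_s: 2.9
ee_pos: [0.6923, 0.1442, 0.2102]
eef_rot: [0.252, 0.968, -0.002, -0.003]
wrist_force: [-0.2, 0.1, -0.0]
gripper_width: 0.7
grasp_force: 0.0
```

```bash
python3 - <<'E'
from plan import *
p,q=now();print(p,q.as_quat())
rel(p,q,[(.694,.147,.163,151)])
# arc rows from grasp pose at knob angle -28.4 to -98, tool x yaw 151->82
g=np.array([.694,.147]);r0=g-PIV;a0=np.degrees(np.arctan2(r0[1],r0[0]));L=np.linalg.norm(r0);print(a0,L)
print("arc")
T=[]
for a in np.linspace(a0,-98,13)[1:]:
    T.append((*(PIV+L*np.array([np.cos(np.radians(a)),np.sin(np.radians(a))])),.163,151+a-a0))
rel(np.array([*g,.163]),down(151),T)
E
```

```text
[0.69231404 0.14422683 0.21018674] [ 0.25176975  0.96778054 -0.00156257 -0.00322085]
[-0.001,0.009,0.118] [-0.001,-0.002,-0.001]
-28.1062698208019 0.14964708483629066
arc
[0.001,-0.038,0.000] [0.000,0.000,0.032]
[0.007,-0.076,0.000] [0.000,0.000,0.065]
[0.016,-0.113,0.000] [0.000,0.000,0.097]
[0.028,-0.148,0.000] [0.000,0.000,0.129]
[0.044,-0.183,0.000] [0.000,0.000,0.162]
[0.064,-0.215,0.000] [0.000,0.000,0.194]
[0.087,-0.246,0.000] [0.000,0.000,0.227]
[0.113,-0.274,0.000] [0.000,0.000,0.259]
[0.141,-0.299,0.000] [0.000,0.000,0.291]
[0.172,-0.321,0.000] [0.000,0.000,0.324]
[0.205,-0.340,0.000] [0.000,0.000,0.356]
[0.240,-0.355,0.000] [0.000,0.000,0.388]
```

>>> {"api": "arm_command", "payload": {
  "delta_pos": [
    [0,0.004,0.06],
    [0,0.004,0.118],
    [0,0.004,0.118],
    [0,0.004,0.118],
    [0,0.004,0.118]
  ],
  "delta_rot": [
    [0,0,0],
    [0,0,0],
    [0,0,0],
    [0,0,0],
    [0,0,0]
  ]
}}

```text
time_s: 3.4
ee_pos: [0.6955, 0.1474, 0.171]
eef_rot: [0.251, 0.968, 0.001, 0.001]
wrist_force: [-0.8, -0.0, -0.2]
gripper_width: 0.701
grasp_force: 0.0
```

>>> {"api": "arm_command", "payload": {
  "delta_pos": [
    [0,0,0],
    [0,0,0],
    [0,0,0],
    [0,0,0],
    [0,0,0],
    [0,0,0],
    [0,0,0],
    [0,0,0]
  ],
  "delta_rot": [
    [0,0,0],
    [0,0,0],
    [0,0,0],
    [0,0,0],
    [0,0,0],
    [0,0,0],
    [0,0,0],
    [0,0,0]
  ],
  "jaw": -1
}}

```text
time_s: 4.2
ee_pos: [0.6951, 0.1478, 0.1693]
eef_rot: [0.251, 0.968, 0.0, 0.001]
wrist_force: [-2.1, 0.1, 6.1]
gripper_width: 0.284
grasp_force: 59.2
```

>>> {"api": "arm_command", "payload": {
  "delta_pos": [
    [0.001,-0.038,0],
    [0.007,-0.076,0],
    [0.016,-0.113,0],
    [0.028,-0.148,0],
    [0.044,-0.183,0],
    [0.064,-0.215,0],
    [0.087,-0.246,0],
    [0.113,-0.274,0],
    [0.141,-0.299,0],
    [0.172,-0.321,0],
    [0.172,-0.321,0],
    [0.172,-0.321,0],
    [0.172,-0.321,0]
  ],
  "delta_rot": [
    [0,0,0.032],
    [0,0,0.065],
    [0,0,0.097],
    [0,0,0.129],
    [0,0,0.162],
    [0,0,0.194],
    [0,0,0.227],
    [0,0,0.259],
    [0,0,0.291],
    [0,0,0.324],
    [0,0,0.324],
    [0,0,0.324],
    [0,0,0.324]
  ]
}}

```text
time_s: 5.5
ee_pos: [0.5727, 0.0679, 0.1693]
eef_rot: [0.691, 0.723, -0.0, 0.001]
wrist_force: [-0.1, -8.3, 7.0]
gripper_width: 0.281
grasp_force: 60.3
```

```bash
python3 - <<'E'
from plan import *
p,q=now();from plant import r;print(p,q.as_quat(),r.get_state()["wrist_force"])
d=p[:2]-PIV;a0=np.degrees(np.arctan2(d[1],d[0]));L=np.linalg.norm(d);print(a0,L)
x=q.apply([1,0,0]);y0=np.degrees(np.arctan2(x[1],x[0]));print(y0)
rel(p,q,[(*(PIV+.15*np.array([np.cos(np.radians(a)),np.sin(np.radians(a))])),p[2],y0+a-a0) for a in (-92,-95,-98,-99,-100)])
E
```

```text
[0.57266909 0.06790863 0.1692872 ] [ 6.90823893e-01  7.23021927e-01 -1.85561357e-05  1.28129023e-03] [-0.09550891 -8.26679385  6.95419168]
-85.920482283543 0.14997135855608837
92.60909109851238
[0.001,-0.040,-0.000] [0.001,0.001,0.034]
[0.003,-0.059,-0.000] [0.001,0.001,0.050]
[0.006,-0.079,-0.000] [0.001,0.001,0.067]
[0.007,-0.085,-0.000] [0.001,0.001,0.073]
[0.009,-0.091,-0.000] [0.001,0.001,0.078]
```

>>> {"api": "arm_command", "payload": {
  "delta_pos": [
    [0.0,-0.02,0],
    [0.001,-0.04,0],
    [0.003,-0.059,0],
    [0.004,-0.069,0],
    [0.004,-0.074,0],
    [0.004,-0.074,0],
    [0.004,-0.074,0]
  ],
  "delta_rot": [
    [0,0,0.017],
    [0,0,0.034],
    [0,0,0.05],
    [0,0,0.058],
    [0,0,0.063],
    [0,0,0.063],
    [0,0,0.063]
  ]
}}

```text
time_s: 6.2
ee_pos: [0.543, 0.0688, 0.1693]
eef_rot: [0.759, 0.651, 0.0, 0.001]
wrist_force: [-0.6, -2.4, 6.4]
gripper_width: 0.281
grasp_force: 60.3
```

>>> {"api": "arm_command", "payload": {
  "delta_pos": [
    [0,-0.005,0],
    [0,-0.005,0],
    [0,-0.005,0]
  ],
  "delta_rot": [
    [0,0,0.004],
    [0,0,0.004],
    [0,0,0.004]
  ]
}}

```text
time_s: 6.5
ee_pos: [0.5415, 0.069, 0.1693]
eef_rot: [0.763, 0.647, 0.001, 0.001]
wrist_force: [5.0, -4.3, 4.9]
gripper_width: 0.281
grasp_force: 60.5
```

>>> {"api": "arm_command", "payload": {
  "delta_pos": [
    [0,-0.004,0],
    [0,-0.004,0],
    [0,-0.004,0]
  ],
  "delta_rot": [
    [0,0,0],
    [0,0,0],
    [0,0,0]
  ]
}}

```text
time_s: 6.8
ee_pos: [0.5413, 0.069, 0.1693]
eef_rot: [0.763, 0.646, 0.002, 0.003]
wrist_force: [21.0, -6.1, -2.8]
gripper_width: 0.28
grasp_force: 60.3
```

>>> {"api": "arm_command", "payload": {
  "delta_pos": [
    [0,0.004,0],
    [0,0.004,0]
  ],
  "delta_rot": [
    [0,0,0],
    [0,0,0]
  ]
}}

```text
time_s: 7.0
ee_pos: [0.5415, 0.069, 0.1693]
eef_rot: [0.763, 0.647, 0.001, 0.001]
wrist_force: [2.7, -4.2, 5.5]
gripper_width: 0.279
grasp_force: 60.9
```

>>> {"api": "arm_command", "payload": {
  "delta_pos": [
    [0,0,0],
    [0,0,0],
    [0,0,0],
    [0,0,0],
    [0,0,-0.1],
    [0,0,-0.2],
    [0,0,-0.3],
    [0,0,-0.3]
  ],
  "delta_rot": [
    [0,0,0],
    [0,0,0],
    [0,0,0],
    [0,0,0],
    [0,0,0],
    [0,0,0],
    [0,0,0],
    [0,0,0]
  ],
  "jaw": 0.3
}}

```text
time_s: 7.8
ee_pos: [0.5417, 0.0695, 0.2941]
eef_rot: [0.763, 0.647, 0.003, 0.002]
wrist_force: [0.4, 0.7, 0.6]
gripper_width: 0.651
grasp_force: 0.0
```

```bash
python3 - <<'E'
from plan import *
p,q=now();print(p,q.as_quat())
g=AX+.115*np.array([np.cos(np.radians(4)),np.sin(np.radians(4))]);print(g)
rel(p,q,[(*g,.285,184),(*g,.19,184)])
E
```

```text
[0.54174413 0.06952448 0.2940672 ] [0.76274887 0.64668385 0.00307027 0.00217403]
[0.65171987 0.04772199]
[-0.009,0.280,0.025] [0.002,0.002,-0.575]
[-0.009,0.278,0.262] [0.002,0.002,-0.575]
```

```bash
python3 - <<'E'
from plan import *
p,q=now()
rel(p,q,[(.50,-.30,.294,140)])
E
```

```text
[-0.928,0.048,-0.001] [0.002,0.001,-0.330]
```

>>> {"api": "arm_command", "payload": {
  "delta_pos": [
    [-0.928,0.048,0],
    [-0.928,0.048,0],
    [-0.928,0.048,0],
    [-0.928,0.048,0],
    [-0.928,0.048,0],
    [-0.928,0.048,0],
    [-0.928,0.048,0],
    [-0.928,0.048,0],
    [-0.928,0.048,0],
    [-0.928,0.048,0]
  ],
  "delta_rot": [
    [0,0,-0.33],
    [0,0,-0.33],
    [0,0,-0.33],
    [0,0,-0.33],
    [0,0,-0.33],
    [0,0,-0.33],
    [0,0,-0.33],
    [0,0,-0.33],
    [0,0,-0.33],
    [0,0,-0.33]
  ]
}}

```text
time_s: 8.8
ee_pos: [0.4985, -0.3009, 0.2873]
eef_rot: [0.343, 0.939, 0.0, -0.001]
wrist_force: [-0.5, 0.4, -1.3]
gripper_width: 0.647
grasp_force: 0.0
```

```bash
python3 - <<'E'
from look import *
o=snap("b",("top",))
i=cv2.imread("pics/top_b.png")[122:248,180:320]
i=cv2.resize(i,None,fx=4.75,fy=4.75,interpolation=cv2.INTER_CUBIC)
cv2.imwrite("pics/crop2.png",cv2.convertScaleAbs(i,alpha=1.5))
E
```

```text
(no output)
```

View pics/crop2.png

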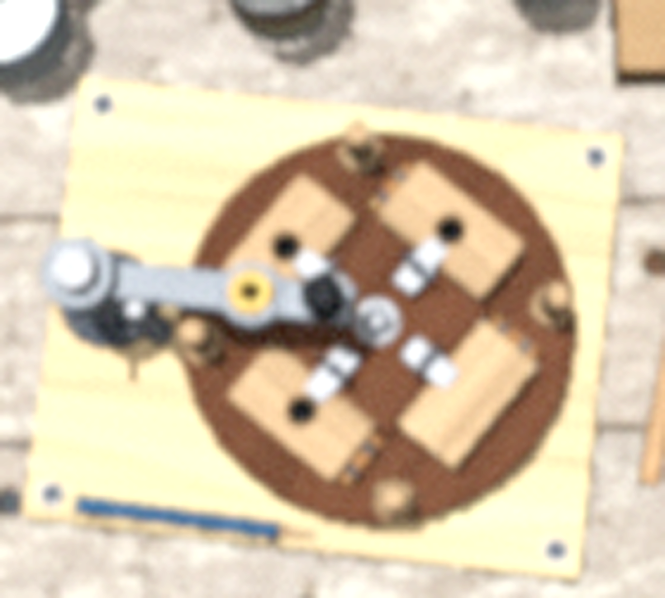

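The arm rests at its stop: bush at crop (250,291), knob at (325,295). The turntable has not moved, and peg1 is at about (360,140).

```bash
python3 - <<'E'
from plan import *
p,q=now();print(p)
rel(p,q,[(.65,.047,.28,184),(.65,.047,.16,184),(.65,.047,.097,184)])
E
```

```text
[ 0.4988162  -0.29985481  0.28758844]
[0.269,0.907,0.019] [0.000,-0.000,-0.245]
[0.269,0.907,0.319] [0.000,-0.000,-0.245]
[0.269,0.907,0.477] [0.000,-0.000,-0.245]
```

>>> {"api": "arm_command", "payload": {
  "delta_pos": [
    [0.269,0.907,0.019],
    [0.269,0.907,0.019],
    [0.269,0.907,0.019],
    [0.269,0.907,0.019],
    [0.269,0.907,0.019],
    [0.269,0.907,0.019],
    [0.269,0.907,0.019],
    [0.269,0.907,0.019],
    [0.269,0.907,0.019],
    [0.269,0.907,0.019],
    [0.269,0.907,0.16],
    [0.269,0.907,0.25],
    [0.269,0.907,0.319],
    [0.269,0.907,0.319],
    [0.269,0.907,0.319]
  ],
  "delta_rot": [
    [0,0,-0.245],
    [0,0,-0.245],
    [0,0,-0.245],
    [0,0,-0.245],
    [0,0,-0.245],
    [0,0,-0.245],
    [0,0,-0.245],
    [0,0,-0.245],
    [0,0,-0.245],
    [0,0,-0.245],
    [0,0,-0.245],
    [0,0,-0.245],
    [0,0,-0.245],
    [0,0,-0.245],
    [0,0,-0.245]
  ]
}}

```text
time_s: 10.35
ee_pos: [0.6497, 0.0467, 0.1618]
eef_rot: [-0.035, 0.999, -0.0, 0.0]
wrist_force: [0.3, 0.4, 0.6]
gripper_width: 0.643
grasp_force: 0.0
```

```bash
python3 - <<'E'
from plan import *
p,q=now();print(p,q.as_quat())
rel(p,q,[(.65,.047,.097,184)])
E
```

```text
[0.64974858 0.04674177 0.16182243] [-3.53093172e-02  9.99376381e-01 -1.14083046e-05  3.18749744e-04]
[-0.001,0.001,0.162] [-0.000,0.000,0.000]
```

>>> {"api": "arm_command", "payload": {
  "delta_pos": [
    [0,0,0.06],
    [0,0,0.11],
    [0,0,0.145],
    [0,0,0.162],
    [0,0,0.162],
    [0,0,0.162]
  ],
  "delta_rot": [
    [0,0,0],
    [0,0,0],
    [0,0,0],
    [0,0,0],
    [0,0,0],
    [0,0,0]
  ]
}}

```text
time_s: 10.95
ee_pos: [0.6503, 0.0471, 0.097]
eef_rot: [-0.036, 0.999, -0.0, 0.001]
wrist_force: [0.4, -0.3, -0.6]
gripper_width: 0.651
grasp_force: 0.0
```

>>> {"api": "arm_command", "payload": {
  "delta_pos": [
    [0,0,0],
    [0,0,0],
    [0,0,0],
    [0,0,0],
    [0,0,0],
    [0,0,0],
    [0,0,0]
  ],
  "delta_rot": [
    [0,0,0],
    [0,0,0],
    [0,0,0],
    [0,0,0],
    [0,0,0],
    [0,0,0],
    [0,0,0]
  ],
  "jaw": -1
}}

```text
time_s: 11.65
ee_pos: [0.65, 0.0471, 0.0965]
eef_rot: [-0.036, 0.999, 0.0, 0.0]
wrist_force: [-1.1, 0.9, 5.8]
gripper_width: 0.196
grasp_force: 58.8
```

```bash
cat > arc.py <<'E'
from plan import *
def arc(total,n,radius=.115,snap=False):
    p,q=now(); d=p[:2]-AX; a0=np.degrees(np.arctan2(d[1],d[0])); x=q.apply([1,0,0]); y0=np.degrees(np.arctan2(x[1],x[0]))
    print("ang",a0,"rad",np.hypot(*d),"yaw",y0, "p",p)
    L=np.hypot(*d)
    rel(p,q,[(*(AX+L*np.array([np.cos(np.radians(a)),np.sin(np.radians(a))])),p[2],y0+a-a0) for a in a0+total*np.arange(1,n+1)/n])
E
python3 -c "
from arc import *
arc(-70,14)"
```

```text
ang 3.753269222742479 rad 0.11327103619652305 yaw -175.91914955515873 p [0.65002809 0.04711473 0.09653607]
[0.001,-0.025,-0.000] [0.000,0.000,0.028]
[0.005,-0.049,-0.000] [0.000,0.000,0.056]
[0.010,-0.073,-0.000] [0.000,0.000,0.083]
[0.018,-0.097,-0.000] [0.000,0.000,0.111]
[0.027,-0.120,-0.000] [0.000,0.000,0.139]
[0.039,-0.141,-0.000] [0.000,0.000,0.167]
[0.052,-0.162,-0.000] [0.000,0.000,0.194]
[0.067,-0.182,-0.000] [0.000,0.000,0.222]
[0.084,-0.200,-0.000] [0.000,0.000,0.250]
[0.102,-0.216,-0.000] [0.000,0.000,0.278]
[0.122,-0.231,-0.000] [0.000,0.000,0.306]
[0.143,-0.244,-0.000] [0.000,0.000,0.333]
[0.165,-0.256,-0.000] [0.000,0.000,0.361]
[0.188,-0.265,-0.000] [0.000,0.000,0.389]
```

>>> {"api": "arm_command", "payload": {
  "delta_pos": [
    [0.001,-0.025,0],
    [0.005,-0.049,0],
    [0.01,-0.073,0],
    [0.018,-0.097,0],
    [0.027,-0.12,0],
    [0.039,-0.141,0],
    [0.052,-0.162,0],
    [0.067,-0.182,0],
    [0.084,-0.2,0],
    [0.102,-0.216,0],
    [0.122,-0.231,0],
    [0.143,-0.244,0],
    [0.165,-0.256,0],
    [0.188,-0.265,0],
    [0.188,-0.265,0],
    [0.188,-0.265,0]
  ],
  "delta_rot": [
    [0,0,0.028],
    [0,0,0.056],
    [0,0,0.083],
    [0,0,0.111],
    [0,0,0.139],
    [0,0,0.167],
    [0,0,0.194],
    [0,0,0.222],
    [0,0,0.25],
    [0,0,0.278],
    [0,0,0.306],
    [0,0,0.333],
    [0,0,0.361],
    [0,0,0.389],
    [0,0,0.389],
    [0,0,0.389]
  ]
}}

```text
time_s: 13.25
ee_pos: [0.5828, -0.0642, 0.0965]
eef_rot: [0.544, 0.839, 0.0, 0.001]
wrist_force: [1.4, -0.6, 6.7]
gripper_width: 0.187
grasp_force: 59.3
```

```bash
python3 -c "
from arc import *
arc(-70,14)"
```

```text
ang -66.21677295593794 rad 0.11351827706020629 yaw 114.10044517388211 p [ 0.58277936 -0.06417805  0.09650641]
[0.001,-0.025,-0.000] [0.000,0.000,0.028]
[0.005,-0.049,-0.000] [0.000,0.000,0.056]
[0.010,-0.073,-0.000] [0.000,0.000,0.083]
[0.018,-0.097,-0.000] [0.000,0.000,0.111]
[0.027,-0.120,-0.000] [0.000,0.000,0.139]
[0.039,-0.142,-0.000] [0.001,0.000,0.167]
[0.052,-0.162,-0.000] [0.001,0.000,0.194]
[0.067,-0.182,-0.000] [0.001,0.000,0.222]
[0.084,-0.200,-0.000] [0.001,0.000,0.250]
[0.103,-0.217,-0.000] [0.001,0.000,0.278]
[0.122,-0.232,-0.000] [0.001,0.000,0.306]
[0.143,-0.245,-0.000] [0.001,0.000,0.333]
[0.165,-0.256,-0.001] [0.001,0.000,0.361]
[0.188,-0.266,-0.001] [0.001,-0.000,0.389]
```

>>> {"api": "arm_command", "payload": {
  "delta_pos": [
    [0.001,-0.025,0],
    [0.005,-0.049,0],
    [0.01,-0.073,0],
    [0.018,-0.097,0],
    [0.027,-0.12,0],
    [0.039,-0.141,0],
    [0.052,-0.162,0],
    [0.067,-0.182,0],
    [0.084,-0.2,0],
    [0.102,-0.216,0],
    [0.122,-0.231,0],
    [0.143,-0.244,0],
    [0.165,-0.256,0],
    [0.188,-0.265,0],
    [0.188,-0.265,0],
    [0.188,-0.265,0]
  ],
  "delta_rot": [
    [0,0,0.028],
    [0,0,0.056],
    [0,0,0.083],
    [0,0,0.111],
    [0,0,0.139],
    [0,0,0.167],
    [0,0,0.194],
    [0,0,0.222],
    [0,0,0.25],
    [0,0,0.278],
    [0,0,0.306],
    [0,0,0.333],
    [0,0,0.361],
    [0,0,0.389],
    [0,0,0.389],
    [0,0,0.389]
  ]
}}

```text
time_s: 14.85
ee_pos: [0.4554, -0.0384, 0.0965]
eef_rot: [0.927, 0.376, 0.001, 0.0]
wrist_force: [0.8, -1.6, 6.7]
gripper_width: 0.192
grasp_force: 60.1
```

```bash
python3 - <<'E'
from arc import *
arc(-6.8,3)
from look import *
o=snap("c",("top",))
i=cv2.imread("pics/top_c.png")[122:248,180:320]
i=cv2.resize(i,None,fx=4.75,fy=4.75,interpolation=cv2.INTER_CUBIC)
cv2.imwrite("pics/crop3.png",cv2.convertScaleAbs(i,alpha=1.5))
E
```

```text
ang -136.25176825478084 rad 0.11295840912357627 yaw 44.12129112503161 p [ 0.45540051 -0.0384097   0.09646371]
[0.000,-0.011,-0.000] [0.000,-0.000,0.013]
[0.001,-0.022,-0.000] [0.000,-0.000,0.025]
[0.002,-0.033,-0.000] [0.000,-0.000,0.038]
```

View pics/crop3.png

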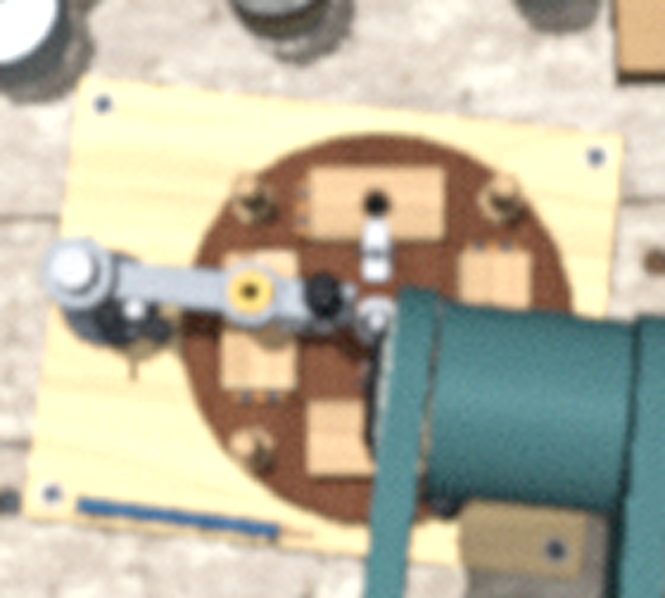

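The blank is nearly under the bush, its face spanning about crop (258,320). It needs about 7° more clockwise.

>>> {"api": "arm_command", "payload": {
  "delta_pos": [
    [0,-0.011,0],
    [0.001,-0.022,0],
    [0.002,-0.033,0],
    [0.002,-0.033,0],
    [0.002,-0.033,0],
    [0.002,-0.033,0]
  ],
  "delta_rot": [
    [0,0,0.013],
    [0,0,0.025],
    [0,0,0.038],
    [0,0,0.038],
    [0,0,0.038],
    [0,0,0.038]
  ]
}}

```text
time_s: 15.5
ee_pos: [0.447, -0.0284, 0.0965]
eef_rot: [0.948, 0.32, 0.001, 0.0]
wrist_force: [1.7, -0.3, 6.3]
gripper_width: 0.189
grasp_force: 60.1
```

```bash
python3 - <<'E'
from arc import *
arc(-1,1)
from look import *
o=snap("d")
i=cv2.imread("pics/top_d.png")[152:232,210:310]
i=cv2.resize(i,None,fx=7.5,fy=7.5,interpolation=cv2.INTER_CUBIC)
cv2.imwrite("pics/crop4.png",cv2.convertScaleAbs(i,alpha=1.5))
E
```

```text
ang -142.87964877544542 rad 0.11288734792738984 yaw 37.2865972157631 p [ 0.44698706 -0.02842653  0.0964931 ]
[0.000,-0.005,-0.000] [0.000,-0.000,0.006]
```

View pics/crop4.png

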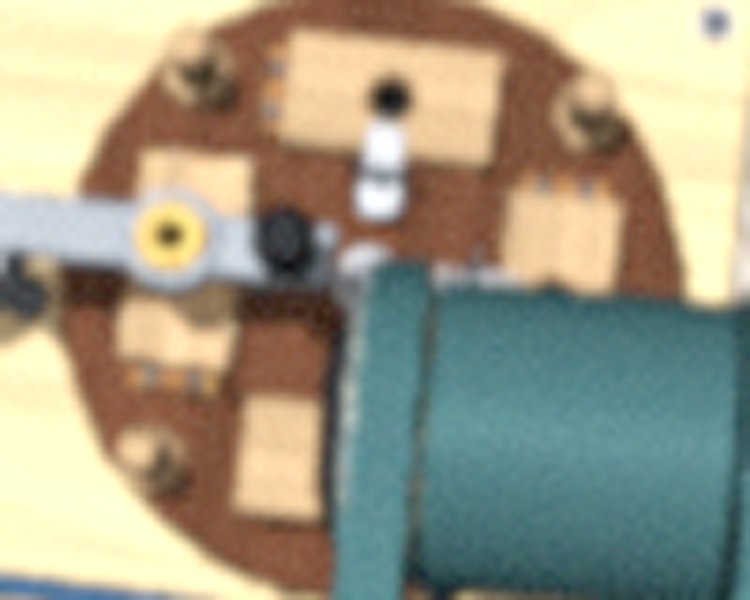

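```bash
python3 - <<'E'
from geo import *
c=pickle.load(open("d.pkl","rb"))["top"]; AX=np.array([.537,.0397])
P=lambda p,z:ray(c,(np.array(p,float)+.5)/7.5-.5+np.array([210,152]),z)[:,:2]
ang=lambda v:np.degrees(np.arctan2(v[...,1],v[...,0]))
b=P([(142,150),(253,157),(236,370),(116,350)],.072);print("blank corners",b,"c",b.mean(0),ang(b.mean(0)-AX),np.linalg.norm(b.mean(0)-AX))
h=P([(391,97)],.072);print("hole",h,ang(h-AX),np.linalg.norm(h-AX))
pg=P([(202,62),(587,102),(150,447)],.106);print("pegs",pg,ang(pg-AX),np.linalg.norm(pg-AX,axis=1))
bu=P([(170,234)],.137);kn=P([(287,240)],.177);print("bush",bu,ang(bu-AX),np.linalg.norm(bu-AX),"knob",kn)
hb=P([(286,30),(503,50),(492,165),(275,145)],.072);print("holed block centre",hb.mean(0),"edge dir",ang(hb[1]-hb[0]),ang(hb[2]-hb[3]))
# board yaw from its straight pixel edges
im=c["color"];hsv=cv2.cvtColor(im,cv2.COLOR_RGB2HSV).astype(int)
for nm,rng in (("left",range(150,225,3)),):
    pts=[]
    for v in rng:
        row=(hsv[v,180:215,1]>50)&(abs(hsv[v,180:215,0]-23)<6); k=np.argmax(row); pts.append((180+k,v))
    w=ray(c,pts,.018)[:,:2].astype(np.float32);l=cv2.fitLine(w,cv2.DIST_HUBER,0,.01,.01).ravel();print(nm,np.degrees(np.arctan(l[1]/l[0])))
E
```

```text
blank corners [[0.5932907  0.13118983]
 [0.58903201 0.08613317]
 [0.50237137 0.0949661 ]
 [0.51190691 0.14321179]] c [0.54915025 0.11387522] 80.69730043473366 0.07516376782973998
hole [[0.61202223 0.02942177]] [-7.80109431] 0.07572302373100417
pegs [[ 0.62210756  0.10360392]
 [ 0.60131643 -0.04837504]
 [ 0.4697524   0.12715053]] [ 36.9014471  -53.86136765 127.55952148] [0.10642842 0.10905877 0.11031698]
bush [[0.54916379 0.11509638]] [80.83536575] 0.07637127618404722 knob [[0.53986554 0.06836167]]
holed block centre [0.61189659 0.03027265] edge dir -97.13391889157796 -97.080557956171
left -8.461206
```

The blank's centre and the bush agree within about 1 mm. The holed block and the pegs agree within about 0.5°, and the grip is firm at 60 N.

```bash
python3 -c "
from plant import r
print(r.close_job())"
```

```text
the job is handed in; nothing more can be done
None
```

The drill-guide arm is against its stop, the undrilled block is centred under the bush to within about 1 mm by the camera, and the gripper is still closed on a hand peg; the job is handed in.

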